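# Turn the upside-down caddy over and load it

## Robot

A 7-joint arm with a two-finger parallel gripper is mounted at the origin on the work surface; the furniture and walls round the work are solid. World frame = base frame: x ahead of the robot, y to its left, z up, the work surface at z = 0. Lengths are in m, angles in rad, forces in N, time in s.
With the tool pointing down it reaches from about 0.425 to 1.025 m from the base axis. Payload 3.6 kg.
Tool frame: the origin (TCP) lies at the very end of the fingers, on their centre line; the grasp point (between the pads) lies 19 mm behind it; z points along the fingers, y is the line along which they close (so a half turn about z gives the same grasp; the last joint's range is limited). The gripper opens to 85 mm and grips with 20 to 120 N. Pads are 22 mm wide; open, the fingers measure 114 mm over their backs; the gripper's body (76 mm by 85 mm) begins 54 mm behind the grasp point. The pads swing forward as they close: fully open they stand 13 mm farther back than shut.
Start: joints at [-1.377, 0.591, 0.048, 1.609, -0.033, 0.943, -0.034], TCP at [0.206, 0.695, 0.231] pointing down, gripper open.
Joint ranges: [-2.69, 2.69], [-0.47, 2.24], [-1.27, 1.36], [0.19, 2.51], [-1.53, 4.68], [0.08, 2.07], [-3.09, 3.09]. Speed limits (rad/s): [2.57, 2.57, 3.14, 3.14, 3.14, 3.14, 3.14].

## Interface

Orientations are given as a unit quaternion [w, x, y, z].
In Python, from rig import arm, capture gives the robot as it stands (arm), with the cameras as plain functions.
- The arm moves only by the shell command python3 nudge.py 'ROWS'. ROWS is one flat JSON list of numbers that holds 1 to 5 rows one after another, with no inner brackets; each row has 7 numbers: dx, dy, dz in m, then a rotation vector rx, ry, rz in rad, then the finger opening in m; each row shifts and turns the commanded pose from where the row before left it, along the tool's axes as they then stand; what a row does not reach is not made up. A row lasts 1/12 s, in which the tool goes at most 0.0417 m and 0.125 rad, less where a joint would pass 70% of its speed; a pose out of reach is approached as far as the arm can. The fingers move at their own pace and stop on an object; the grip force is fixed at half the most. Time passes only in rows, so rows that do not move let the fingers close. It prints the time, the measured TCP pose, the force, the opening and the grip force at its end. Input that does not fit is refused with a message, and nothing moves.
- arm.read_state(): the state, without advancing time (a new reading comes with each control period).
- capture(name): name is "scene" or "top" or "wrist"; returns a dict with "img" (480x640x3 uint8, blue, green, red), "mtx" (3x3 intrinsics, pixels), "rvec" (rotation vector, rad) and "tvec" (3), from world to camera coordinates, as OpenCV has them; the wrist camera has in their place "tool_from_camera" (4x4, takes a point from camera to tool coordinates, whose origin is the TCP and whose axes are the flange's). Camera axes: x right, y down, z forward; pixel columns grow to the right and rows downward; lengths in m; the calibration is good to about 2 mm. A picture is of the moment at which its call begins: read the wrist's pose just before it. There is no depth.
- arm.close_job(): hands the job in; it is judged then, once.
The state is a dict: "time_s": time; "joint_pos": joint angles; "dq": joint speeds; "effort": joint torques, N m; "tool_pos": TCP position; "tool_rot": TCP orientation; "ft_force": force on the tool from outside, world axes, zero at the start; "torque": the same for the moment, N m; "grip_width": finger opening in m; "finger_force": force on a finger pad.
Only numpy, scipy, OpenCV 4.12 (cv2) and the standard library are available. Lean on these libraries where they do the work, as an engineer would, in place of code of your own. Each camera call takes 0.05 s, during which the arm holds its last target. There are 200 camera calls.

## Task

The open-topped metal caddy has been left upside down on the rubber bench mat: tip it over, edge by edge, until it stands mouth up on the mat. Then stand the spray can and the sample jar upright in it, side by side on its floor. Never let the can or the jar fall over, and leave the paint tin and the tape roll where they are.

Things in the scene. Friction and masses are not known exactly. Their poses are not given: they have to be found in the camera images.
- caddy: Grey metal open-topped caddy, 150 (its x) x 98 (its y) x 105 mm (its z), walls 4, base 6 mm; inside 142 x 90 x 99 deep; steel rim band; about 0.42 kg. Too wide to grip across. Origin: centre of its MOUTH plane; +z runs from mouth to base: up at the start, down once mouth up. Half turn looks the same. Two tips over the long edges shift it about 203 mm along its y, either way.
- caddy_floor (a point): Centre of the caddy's inner floor, 99 mm from the mouth plane, axes as the caddy's. Tipping: closed fingertips high on a long side, moved up and away on the arc about the far bottom edge, roll the caddy without sliding; past about 50 degrees it falls onto its other long side, mouth to the pusher. The upper mouth rim, pushed likewise, rolls it onto its base.
- bench_mat: Dark rubber mat fixed on the table, 240 (its x) x 560 (its y) x 3 mm; origin at the centre of its underside, its x roughly away from the robot. It grips the caddy, which is tipped and must stand on it; tip towards the mat's middle to stay on it.
- spray_can: Slim aerosol can with a green cap, 52 mm diameter (48 mm at the grip), 171 mm tall, 0.21 kg, standing on the table on one side of the mat; origin at the centre of its underside, z up. Can be gripped round its top 40 mm.
- jar: Clear glass sample jar with a cork-brown lid (the lid stays on), 68 mm diameter, 166 mm tall, 0.32 kg, standing on the table on the other side of the mat; origin at the centre of its underside, z up. Can be gripped round its top 40 mm. Can and jar may stand on either side.
- paint_tin: Round tin, 77 mm diameter, 77 mm tall, standing left of the mat, behind the can or jar; leave it. Origin under its centre.
- tape_roll: Roll of grey tape lying flat, 98 mm diameter, 48 mm tall, right of the mat, behind the can or jar; leave it. Origin under its centre.

How it is judged:
On the way:
1. the caddy stands mouth up on the mat, at rest (angle between caddy's own z axis and vertical above 3.04 rad and height (world z) of caddy between 0.102 and 0.114 m and x of caddy in the frame of bench_mat between -0.12 and 0.12 m and y of caddy in the frame of bench_mat between -0.28 and 0.28 m and linear speed of caddy below 0.03 m/s), for 0.2 s.
At the end, for the whole second after the job is handed in: The caddy stands mouth up on the mat (within 0.1 rad of level, its centre within the mat's outline), with the spray can and the jar both standing upright (within 0.12 rad) on its inner floor, everything at rest (all of step 1 and x of spray_can in the frame of caddy_floor between -0.048 and 0.048 m and y of spray_can in the frame of caddy_floor between -0.022 and 0.022 m and z of spray_can in the frame of caddy_floor between -0.01 and 0.008 m and angle between each of spray_can, jar's own z axis and vertical below 0.12 rad and linear speed of each of spray_can, jar below 0.03 m/s and x of jar in the frame of caddy_floor between -0.04 and 0.04 m and y of jar in the frame of caddy_floor between -0.015 and 0.015 m and z of jar in the frame of caddy_floor between -0.01 and 0.008 m); the robot touches nothing.
It fails at once if the spray can falls over (angle between spray_can's own z axis and vertical above 0.6 rad).
It fails at once if the jar falls over (angle between jar's own z axis and vertical above 0.6 rad).
It fails at once if the paint tin or tape roll is shifted by more than 40 mm (distance of any of paint_tin, tape_roll from where it was at the start of the episode above 0.04 m).
It also fails if it takes over 72 s, if anything falls off the work surface, if the arm or the gripper's body presses on something with over 40 N, if the wrist force passes 120 N, or if a joint passes its speed limit or range.

## Working session

There is one attempt and no reset: what is moved stays moved. The work goes in short steps, Python scripts to look and compute and a shell command to move; the robot and the scene stay as the last step left them, time stands still between calls to the robot, and variables do not carry over. Pictures are saved under pics/ and viewed, at most 12 in all, crops included, and the job is handed in when it is done.

```bash
ls; mkdir -p pics
python3 - <<'E'
from rig import arm, capture
import cv2,numpy as np
s=arm.read_state();print({k:np.round(v,3) for k,v in s.items()})
for n in("scene","top"):
    c=capture(n);cv2.imwrite(f"pics/{n}0.png",c["img"]);np.savez(f"pics/{n}0.npz",**c)
    R=cv2.Rodrigues(np.array(c["rvec"],float))[0];print(n,c["mtx"],-R.T@np.array(c["tvec"]).ravel(),R)
E
```

```text
nudge.py
pics
rig.py
{'time_s': np.float64(0.0), 'joint_pos': array([-1.376,  0.592,  0.048,  1.61 , -0.033,  0.943, -0.034]), 'dq': array([ 0.   , -0.001,  0.002,  0.001, -0.001, -0.   ,  0.   ]), 'effort': array([-1.0000e-03, -5.4869e+01,  1.5460e+00, -1.9812e+01,  9.0000e-03,
        9.0000e-03,  0.0000e+00]), 'tool_pos': array([0.206, 0.694, 0.23 ]), 'tool_rot': array([-0.   ,  0.143,  0.99 , -0.001]), 'ft_force': array([-0.096,  1.388,  0.184]), 'torque': array([-0.045,  0.044, -0.006]), 'finger_force': np.float64(0.0), 'grip_width': np.float64(0.085)}
scene [[477.73043777   0.         316.34228801]
 [  0.         477.73043777 236.13137692]
 [  0.           0.           1.        ]] [-0.05418438 -0.58370093  0.74498615] [[ 0.70306871 -0.71098079 -0.01416701]
 [-0.45095036 -0.43035091 -0.78194748]
 [ 0.54985286  0.55615142 -0.6231833 ]]
top [[480.63774064   0.         319.34228058]
 [  0.         480.63774064 238.55021945]
 [  0.           0.           1.        ]] [ 0.41567296 -0.0063562   1.29139563] [[ 0.0183901  -0.99980584 -0.00707785]
 [-0.99726255 -0.01783532 -0.07175867]
 [ 0.0716185   0.00837812 -0.99739691]]
```

View pics/top0.png

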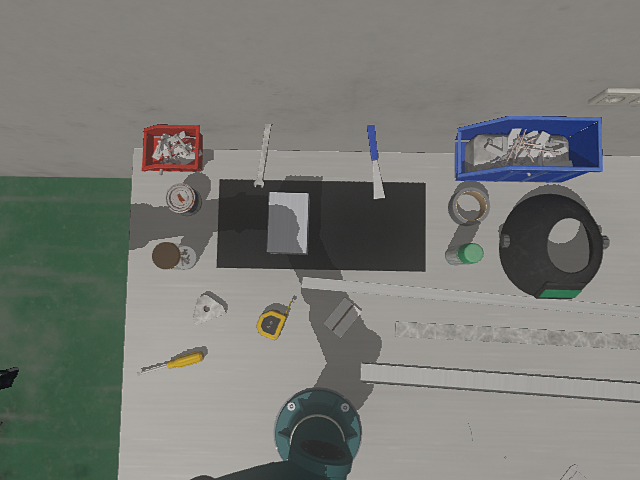

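View pics/scene0.png

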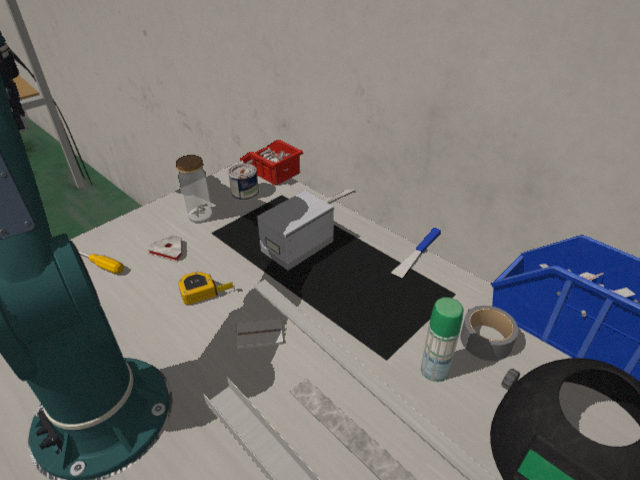

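The top view shows the caddy (px 268–308, 192–254) on the mat (218–425, 180–270), the jar lid at (167,256), the can cap at (471,253), the tin at (182,198) and the tape at (468,205). The scene view agrees: the can's cap is at (447,315) and the jar lid at (189,162).

```bash
cat > h.py <<'E'
import cv2,numpy as np
def cam(c):
    R=cv2.Rodrigues(np.array(c["rvec"],float))[0];t=np.array(c["tvec"],float).ravel();return np.array(c["mtx"]),R,-R.T@t
def ray(c,uv,z):
    K,R,o=cam(c);d=R.T@np.linalg.inv(K)@np.array([uv[0],uv[1],1.]);return o+d*(z-o[2])/d[2]
def blob(mask,roi):
    x0,y0,x1,y1=roi;m=np.zeros_like(mask);m[y0:y1,x0:x1]=mask[y0:y1,x0:x1]
    cs,_=cv2.findContours(m,cv2.RETR_EXTERNAL,cv2.CHAIN_APPROX_NONE);return max(cs,key=cv2.contourArea)
def rng(img,lo,hi): return cv2.inRange(cv2.cvtColor(img,cv2.COLOR_BGR2HSV),lo,hi)
E
python3 - <<'E'
from h import *
T=dict(np.load("pics/top0.npz"));S=dict(np.load("pics/scene0.npz"))
def circ(c,k,z):
    p=np.array([ray(c,q,z) for q in k[:,0,:].astype(float)])[:,:2].astype(np.float32);(x,y),r=cv2.minEnclosingCircle(p);return np.round([x,y,r],4)
im=T["img"];g=cv2.cvtColor(im,cv2.COLOR_BGR2GRAY)
# caddy top
k=blob(cv2.inRange(g,75,255),(258,186,325,264))
p=np.array([ray(T,q,.108)[:2] for q in k[:,0,:].astype(float)]).astype(np.float32)
r=cv2.minAreaRect(p);print("caddy",r,cv2.boxPoints(r),cv2.boundingRect(k))
print("hist",[g[225,x] for x in range(260,318,2)],[g[y,288] for y in range(186,262,2)])
m=blob(cv2.inRange(g,0,48),(205,170,440,285));p=np.array([ray(T,q,.003)[:2] for q in m[:,0,:].astype(float)]).astype(np.float32);print("mat",cv2.minAreaRect(p))
k=blob(rng(im,(50,80,60),(85,255,255)),(445,235,495,275));print("cap top",circ(T,k,.171))
k=blob(rng(S["img"],(50,80,60),(85,255,255)),(420,285,475,345));print("cap scene",circ(S,k,.165),k[:,0].min(0),k[:,0].max(0))
k=blob(rng(im,(5,70,40),(20,255,200)),(145,235,195,275));print("lid top",circ(T,k,.166),cv2.boundingRect(k))
k=blob(rng(S["img"],(5,70,40),(20,255,200)),(165,145,215,180));print("lid scene",circ(S,k,.16),cv2.boundingRect(k))
for uv in((182,198),(468,205)):print(ray(T,uv,.06))
v=np.hstack([cv2.resize(im[180:270,255:325],None,fx=5,fy=5,interpolation=0),cv2.resize(S["img"][180:280,245:325],(400,450),interpolation=0)]);cv2.imwrite("pics/z.png",v)
E
```

```text
caddy ((0.5386713743209839, 0.08235426247119904), (0.10190039873123169, 0.1526821255683899), 89.401123046875) [[0.46180195 0.03220477]
 [0.6144757  0.03060892]
 [0.6155408  0.13250375]
 [0.46286702 0.1340996 ]] (267, 192, 43, 63)
hist [np.uint8(43), np.uint8(42), np.uint8(45), np.uint8(39), np.uint8(95), np.uint8(104), np.uint8(102), np.uint8(105), np.uint8(105), np.uint8(103), np.uint8(102), np.uint8(104), np.uint8(105), np.uint8(103), np.uint8(106), np.uint8(103), np.uint8(103), np.uint8(104), np.uint8(104), np.uint8(112), np.uint8(166), np.uint8(163), np.uint8(170), np.uint8(168), np.uint8(69), np.uint8(38), np.uint8(42), np.uint8(40), np.uint8(39)] [np.uint8(48), np.uint8(46), np.uint8(47), np.uint8(53), np.uint8(168), np.uint8(164), np.uint8(165), np.uint8(165), np.uint8(165), np.uint8(167), np.uint8(170), np.uint8(118), np.uint8(103), np.uint8(105), np.uint8(105), np.uint8(105), np.uint8(106), np.uint8(105), np.uint8(106), np.uint8(105), np.uint8(106), np.uint8(107), np.uint8(107), np.uint8(105), np.uint8(107), np.uint8(106), np.uint8(106), np.uint8(106), np.uint8(106), np.uint8(104), np.uint8(105), np.uint8(104), np.uint8(105), np.uint8(93), np.uint8(48), np.uint8(44), np.uint8(54), np.uint8(53)]
mat ((0.5462999939918518, -0.03913143277168274), (0.2381061166524887, 0.36158350110054016), 0.9753533601760864)
cap top [ 0.4694 -0.347   0.0298]
cap scene [ 0.4549 -0.3611  0.0445] [430 297] [462 337]
lid top [0.4498 0.3623 0.0333] (152, 242, 29, 27)
lid scene [0.4493 0.3662 0.0435] (176, 155, 27, 18)
[0.60299871 0.36154567 0.06      ]
[ 0.59757468 -0.37730568  0.06      ]
```

View pics/z.png

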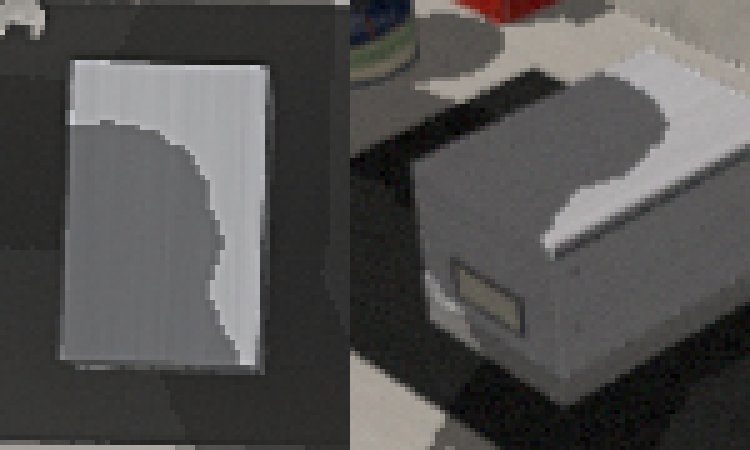

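```bash
python3 - <<'E'
from h import *
T=dict(np.load("pics/top0.npz"))
for uv in((269,192),(309,193),(306.6,253.4),(267.4,252)):print("cad",ray(T,uv,.108).round(4))
for uv in((218,180),(425,181),(425,270.5),(217,268)):print("mat",ray(T,uv,.003).round(4))
E
python3 nudge.py '[0,0,0,0,0,-0.096,0,0,0,0,0,0,-0.096,0,0,0,0,0,0,-0.095,0,-0.022,-0.0333,0,0,0,0,0,-0.022,-0.0333,0,0,0,0,0]'
```

```text
cad [0.6145 0.1309 0.108 ]
cad [0.6137 0.0314 0.108 ]
cad [0.4634 0.0343 0.108 ]
cad [0.4651 0.131  0.108 ]
mat [0.6626 0.2826 0.003 ]
mat [ 0.6694 -0.2786  0.003 ]
mat [ 0.4277 -0.2792  0.003 ]
mat [0.4242 0.2772 0.003 ]
time_s: 0.52
tool_pos: [0.2469, 0.6298, 0.2305]
tool_rot: [-0.001, -0.003, 1.0, 0.0]
ft_force: [1.6, -1.0, -0.1]
grip_width: 0.0255
finger_force: 0.0
```

```bash
R='x'; python3 nudge.py '[-0.0223,-0.0337,0,0,0,0,0,-0.0223,-0.0337,0,0,0,0,0,-0.0223,-0.0337,0,0,0,0,0,-0.0223,-0.0337,0,0,0,0,0,-0.0223,-0.0337,0,0,0,0,0]' >/dev/null
python3 nudge.py '[-0.0223,-0.0337,0,0,0,0,0,-0.0223,-0.0337,0,0,0,0,0,-0.0223,-0.0337,0,0,0,0,0,-0.0223,-0.0337,0,0,0,0,0,-0.0223,-0.0337,0,0,0,0,0]'
python3 nudge.py '[-0.0223,-0.0337,0,0,0,0,0,-0.0223,-0.0337,0,0,0,0,0,-0.0223,-0.0337,0,0,0,0,0,0,0,0.03,0,0,0,0,0,0,0.03,0,0,0,0]'
python3 nudge.py '[0,0,0.03,0,0,0,0,0,0,0.03,0,0,0,0,0,0,0.018,0,0,0,0,0,0,0,0,0,0,0,0,0,0,0,0,0,0]'
```

```text
time_s: 1.35
tool_pos: [0.4729, 0.2894, 0.2311]
tool_rot: [-0.0, 0.0, 1.0, -0.0]
ft_force: [0.7, -0.2, -0.3]
grip_width: 0.0001
finger_force: 0.0
time_s: 1.77
tool_pos: [0.543, 0.1867, 0.1723]
tool_rot: [0.003, 0.004, 1.0, 0.0]
ft_force: [-0.9, 1.9, -0.6]
grip_width: 0.0004
finger_force: 0.0
time_s: 2.18
tool_pos: [0.5385, 0.1899, 0.0924]
tool_rot: [-0.001, 0.0, 1.0, -0.001]
ft_force: [0.7, -0.4, 0.4]
grip_width: 0.0001
finger_force: 0.0
```

```bash
python3 nudge.py '[0,-0.02,0,0,0,0,0,0,-0.02,0,0,0,0,0,0,0,0,0,0,0,0,0,0,0,0,0,0,0]'
for i in 1; do python3 nudge.py '[0,-0.003,0,0,0,0,0,0,-0.003,0,0,0,0,0,0,0,0,0,0,0,0]'; done
```

```text
time_s: 2.52
tool_pos: [0.5406, 0.1495, 0.095]
tool_rot: [0.001, 0.002, 1.0, 0.0]
ft_force: [-0.3, 1.4, 0.6]
grip_width: 0.0001
finger_force: 0.0
time_s: 2.77
tool_pos: [0.5398, 0.1454, 0.094]
tool_rot: [0.001, -0.0, 1.0, 0.001]
ft_force: [0.8, 0.4, -1.2]
grip_width: 0.0001
finger_force: 0.6
```

```bash
python3 nudge.py '[0,-0.006,-0.0045,0,0,0,0,0,-0.0046,-0.0045,0,0,0,0,0,-0.005,-0.004,0,0,0,0,0,-0.005,-0.004,0,0,0,0,0,-0.0053,-0.0036,0,0,0,0]'
python3 nudge.py '[0,-0.0053,-0.0036,0,0,0,0,0,-0.0056,-0.003,0,0,0,0,0,-0.0057,-0.003,0,0,0,0,0,-0.0058,-0.0025,0,0,0,0,0,-0.0059,-0.0025,0,0,0,0]'
python3 - <<'E'
from rig import arm, capture
import cv2
cv2.imwrite("pics/s1.png",capture("scene")["img"][130:380,180:480])
E
```

```text
time_s: 3.18
tool_pos: [0.5392, 0.1175, 0.1145]
tool_rot: [0.0, 0.001, 1.0, -0.0]
ft_force: [-0.8, 0.9, 0.5]
grip_width: 0.0
finger_force: 0.7
time_s: 3.6
tool_pos: [0.539, 0.089, 0.1286]
tool_rot: [-0.0, 0.001, 1.0, -0.0]
ft_force: [-0.0, 0.8, 0.2]
grip_width: 0.0003
finger_force: 0.2
```

View pics/s1.png

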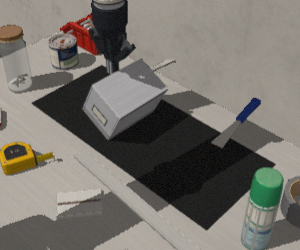

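The caddy is tilted about 30° around its far bottom edge, with the finger on its left face at about (115,70) in the crop. It's rolling without sliding, so I'll carry on along the arc.

```bash
python3 nudge.py '[0,-0.0061,-0.0018,0,0,0,0,0,-0.0061,-0.0018,0,0,0,0,0,-0.0062,-0.0013,0,0,0,0,0,-0.0063,-0.0013,0,0,0,0,0,-0.0064,-0.0007,0,0,0,0]'
python3 nudge.py '[0,-0.0064,-0.0007,0,0,0,0,0,-0.0064,0,0,0,0,0,0,-0.0064,0,0,0,0,0,0,-0.0064,0.0005,0,0,0,0,0,-0.0064,0.0005,0,0,0,0]'
python3 nudge.py '[0,-0.006,0.001,0,0,0,0,0,-0.006,0.001,0,0,0,0,0,0.0,-0.02,0,0,0,0,0,0.03,-0.02,0,0,0,0,0,0.04,0,0,0,0,0]'
python3 nudge.py '[0,0.04,0,0,0,0,0,0,0.03,0,0,0,0,0,0,0,0,0,0,0,0]'
python3 - <<'E'
from rig import arm, capture
import cv2,numpy as np
from h import *
cv2.imwrite("pics/s2.png",capture("scene")["img"][130:380,180:480])
c=capture("top");np.savez("pics/t2.npz",**c)
g=cv2.cvtColor(c["img"],cv2.COLOR_BGR2GRAY)
cv2.imwrite("pics/t2.png",cv2.resize(c["img"][175:280,210:430],None,fx=3,fy=3,interpolation=0))
E
```

```text
time_s: 4.07
tool_pos: [0.5391, 0.0581, 0.1355]
tool_rot: [-0.0, 0.0, 1.0, -0.0]
ft_force: [-0.1, 0.5, 0.8]
grip_width: 0.0
finger_force: 0.4
time_s: 4.48
tool_pos: [0.5392, 0.0261, 0.135]
tool_rot: [0.0, 0.0, 1.0, -0.0]
ft_force: [0.8, -0.5, 0.2]
grip_width: 0.0002
finger_force: 0.0
time_s: 4.9
tool_pos: [0.5419, 0.0806, 0.176]
tool_rot: [0.003, 0.005, 1.0, -0.001]
ft_force: [1.3, 0.7, -0.2]
grip_width: -0.0001
finger_force: 0.0
time_s: 5.15
tool_pos: [0.5392, 0.1642, 0.1735]
tool_rot: [0.001, -0.005, 1.0, 0.003]
ft_force: [-0.1, 1.1, -0.6]
grip_width: -0.0
finger_force: 0.0
```

```bash
python3 -c "
import cv2,numpy as np
a=cv2.imread('pics/s2.png');b=cv2.imread('pics/t2.png');o=np.zeros((600,660,3),np.uint8);o[:250,:300]=a;o[260:260+b.shape[0],:b.shape[1]]=b;cv2.imwrite('pics/c2.png',o)"
```

```text
(no output)
```

View pics/c2.png

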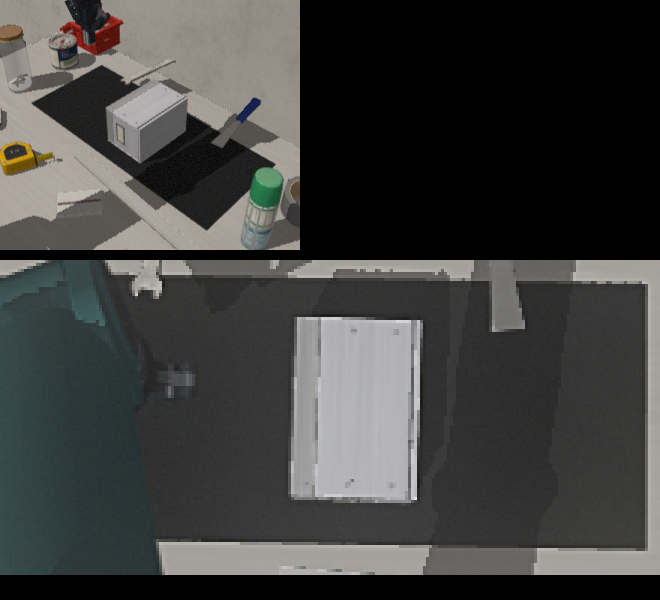

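The caddy lies on its long side. Its mouth band is on the left (crop x about 293), its right edge is at about 417, and the rows run from 318 to 499.

```bash
python3 - <<'E'
from h import *
T=dict(np.load("pics/t2.npz"))
for u,v in((295,318),(291,498),(414,320),(410,500)):print(ray(T,(210+u/3,175+v/3),.101).round(4))
E
python3 nudge.py '[0,0,0.03,0,0,0,0,0,0,0.03,0,0,0,0,0,0,0.016,0,0,0,0,0,-0.03,0,0,0,0,0,0,-0.03,0,0,0,0,0]'
python3 nudge.py '[0,-0.03,0,0,0,0,0,0,-0.01,0,0,0,0,0,0,-0.005,0,0,0,0,0,0,0,0,0,0,0,0,0,0,0,0,0,0,0]'
```

```text
[0.3956 0.0289 0.101 ]
[0.2494 0.0292 0.101 ]
[ 0.3958 -0.069   0.101 ]
[ 0.2497 -0.0678  0.101 ]
time_s: 5.67
tool_pos: [0.5382, 0.0941, 0.0955]
tool_rot: [-0.001, -0.001, 1.0, -0.0]
ft_force: [0.9, -1.2, 0.6]
grip_width: 0.0002
finger_force: 0.0
time_s: 6.08
tool_pos: [0.5394, 0.0504, 0.0972]
tool_rot: [0.0, 0.0, 1.0, 0.0]
ft_force: [-0.9, 0.6, 0.0]
grip_width: -0.0001
finger_force: 0.0
```

```bash
python3 nudge.py '[0,0,0.005,0,0,0,0,0,-0.002,0,0,0,0,0,0,-0.002,0,0,0,0,0,0,0,0,0,0,0,0]'
python3 nudge.py '[0,-0.0055,-0.0048,0,0,0,0,0,-0.0048,-0.0048,0,0,0,0,0,-0.0052,-0.0043,0,0,0,0,0,-0.0052,-0.0043,0,0,0,0,0,-0.0056,-0.0038,0,0,0,0]'
python3 nudge.py '[0,-0.0056,-0.0038,0,0,0,0,0,-0.0059,-0.0032,0,0,0,0,0,-0.0059,-0.0032,0,0,0,0,0,-0.0062,-0.0027,0,0,0,0,0,-0.0062,-0.0027,0,0,0,0]'
python3 - <<'E'
from rig import arm, capture
import cv2
cv2.imwrite("pics/s3.png",capture("scene")["img"][130:380,180:480])
E
```

```text
time_s: 6.42
tool_pos: [0.5391, 0.0467, 0.092]
tool_rot: [-0.0, -0.0, 1.0, 0.0]
ft_force: [-0.3, 1.3, 0.5]
grip_width: 0.0003
finger_force: 0.5
time_s: 6.83
tool_pos: [0.5387, 0.0196, 0.115]
tool_rot: [-0.0, 0.0, 1.0, 0.0]
ft_force: [-2.4, 4.5, 4.8]
grip_width: -0.0
finger_force: 2.8
time_s: 7.25
tool_pos: [0.5395, -0.0117, 0.13]
tool_rot: [0.0, 0.001, 1.0, -0.0]
ft_force: [-0.1, 0.3, 1.4]
grip_width: -0.0005
finger_force: 0.6
```

View pics/s3.png

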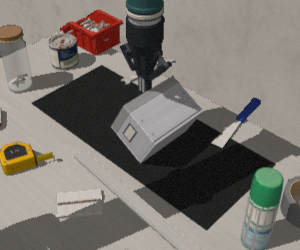

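The caddy is tilted about 30° on the second tip, with the finger on its upper rim near (145,85). I'll continue the arc.

```bash
python3 nudge.py '[0,-0.0064,-0.0021,0,0,0,0,0,-0.0064,-0.0021,0,0,0,0,0,-0.0066,-0.0015,0,0,0,0,0,-0.0066,-0.0015,0,0,0,0,0,-0.0067,-0.0008,0,0,0,0]'
python3 nudge.py '[0,-0.0067,-0.0008,0,0,0,0,0,-0.0067,-0.0002,0,0,0,0,0,-0.0067,-0.0002,0,0,0,0,0,-0.0067,0,0,0,0,0,0,-0.0067,0,0,0,0,0]'
python3 nudge.py '[0,-0.005,-0.01,0,0,0,0,0,0,-0.03,0,0,0,0,0,0.01,-0.035,0,0,0,0,0,0.03,-0.02,0,0,0,0,0,0.04,0,0,0,0,0]'
python3 nudge.py '[0,0.04,0,0,0,0,0.085,0,0.04,0,0,0,0,0.085,0,0.04,0,0,0,0,0.085,0,0.04,0,0,0,0,0.085,0,0.04,0,0,0,0,0.085]'
python3 - <<'E'
from rig import arm, capture
import cv2,numpy as np
from h import *
s=capture("scene")
c=capture("top");np.savez("pics/t4.npz",**c)
o=np.zeros((580,660,3),np.uint8);o[:250,:300]=s["img"][130:380,180:480]
o[260:575]=cv2.resize(c["img"][175:280,210:430],None,fx=3,fy=3,interpolation=0);cv2.imwrite("pics/c4.png",o)
E
```

```text
time_s: 7.72
tool_pos: [0.5391, -0.0439, 0.1378]
tool_rot: [-0.0, 0.001, 1.0, -0.0]
ft_force: [-0.8, 0.3, -0.2]
grip_width: -0.0001
finger_force: 0.3
time_s: 8.13
tool_pos: [0.5391, -0.0772, 0.1389]
tool_rot: [0.0, 0.0, 1.0, -0.0]
ft_force: [0.3, -1.2, -0.4]
grip_width: -0.0001
finger_force: 0.0
time_s: 8.55
tool_pos: [0.5429, -0.0047, 0.2395]
tool_rot: [0.005, 0.004, 1.0, -0.001]
ft_force: [1.3, 0.6, -0.1]
grip_width: -0.0
finger_force: 0.0
time_s: 8.97
tool_pos: [0.5391, 0.2003, 0.2349]
tool_rot: [0.0, 0.0, 1.0, 0.0]
ft_force: [0.2, -0.4, -0.3]
grip_width: 0.0607
finger_force: 0.0
```

View pics/c4.png

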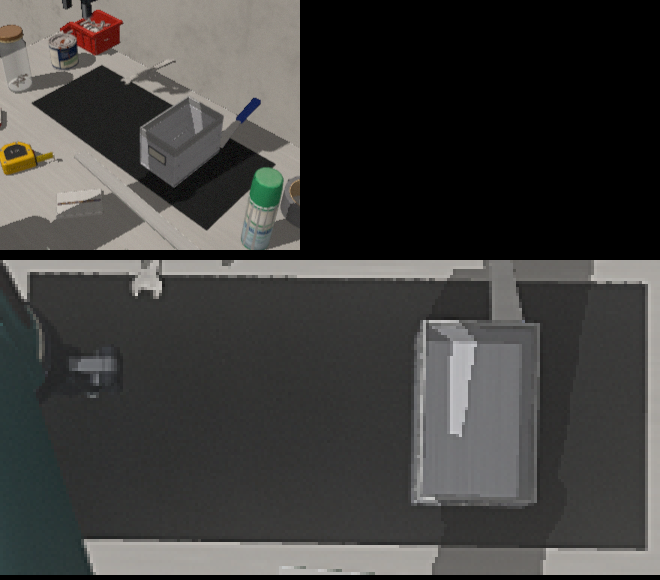

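The caddy is mouth up. In the crop its right rim corners are at (539,323) and (536,502), with the left rim at about 423.

```bash
python3 - <<'E'
from h import *
T=dict(np.load("pics/t4.npz"))
for n,u,v in(("TR",539,63),("BR",536,242),("TL",425,60),("BLrim",418,240)):print(n,ray(T,(210+u/3,175+v/3),.108).round(4))
for n,u,v in(("fTR",522,84),("fBR",519,237)):print(n,ray(T,(210+u/3,175+v/3),.009).round(4))
g=cv2.cvtColor(T["img"],cv2.COLOR_BGR2GRAY)
print(g[235,342:395]);print(g[190:265,370])
E
python3 nudge.py '[0.018,0.03,0,0,0,0,0.085,0.018,0.03,0,0,0,0,0.085,0.018,0.03,0,0,0,0,0.085,0.018,0.03,0,0,0,0,0.085,0.016,0.03,0,0,0,0,0.085]'
```

```text
TR [ 0.6096 -0.169   0.108 ]
BR [ 0.4615 -0.1677  0.108 ]
TL [ 0.6105 -0.0747  0.108 ]
BLrim [ 0.4614 -0.071   0.108 ]
fTR [ 0.6066 -0.1675  0.009 ]
fBR [ 0.4695 -0.1661  0.009 ]
[ 53  53  52  53  52  77 112 118 175 101 116 113 117 113 114 115 115 117
 118 115 114 115 113 115 118 117 115 116 116 116 116 117 114 115 115 115
 115 116 114 116 115  84  88  89  83  76 103  48  44  46  47  46  48]
[ 48  48  48  45  42  82  96  75  90  90  87  85  92 116 114 114 115 114
 114 114 114 116 116 115 116 115 115 115 115 115 117 115 117 115 116 116
 115 115 116 116 116 116 116 116 116 116 117 116 117 117 117 116 117 117
 118 116 117 116 117 117 117 116 118 122  94  84  95  47  48  50  51  51
  51  51  53]
time_s: 9.48
tool_pos: [0.4504, 0.3492, 0.2346]
tool_rot: [0.0, 0.001, 1.0, -0.0]
ft_force: [1.1, 0.7, 0.7]
grip_width: 0.0849
finger_force: 0.0
```

```bash
cat >> h.py <<'E'
from scipy.spatial.transform import Rotation as Ro
def wray(s,c,uv,z):
    X=np.array(c["tool_from_camera"]);w,x,y,zz=s["tool_rot"];R=Ro.from_quat([x,y,zz,w]).as_matrix()
    o=R@X[:3,3]+s["tool_pos"];d=R@X[:3,:3]@np.linalg.inv(c["mtx"])@np.array([uv[0],uv[1],1.]);return o+d*(z-o[2])/d[2]
E
python3 - <<'E'
from h import *
from rig import arm, capture
s=arm.read_state();c=capture("wrist");cv2.imwrite("pics/w1.png",c["img"])
print(np.array(c["tool_from_camera"]).round(3),s["tool_pos"])
k=blob(rng(c["img"],(5,70,30),(20,255,220)),(0,0,640,480));print(cv2.boundingRect(k),cv2.minEnclosingCircle(k))
p=np.array([wray(s,c,q,.166)[:2] for q in k[:,0,:].astype(float)]).astype(np.float32);print(cv2.minEnclosingCircle(p),p.min(0),p.max(0))
E
```

```text
[[-0.002 -0.96  -0.28   0.07 ]
 [ 1.    -0.001 -0.001 -0.   ]
 [ 0.    -0.28   0.96  -0.143]
 [ 0.     0.     0.     1.   ]] [0.45044328 0.34922113 0.23458787]
(296, 191, 119, 116) ((354.3419189453125, 250.43267822265625), 60.27021408081055)
((0.44877150654792786, 0.3658898174762726), 0.03318151459097862) [0.4161118  0.33415014] [0.48060992 0.3976644 ]
```

View pics/w1.png

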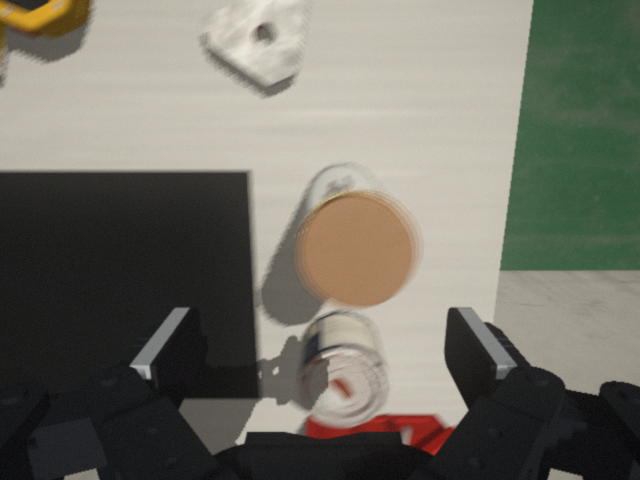

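The wrist view shows the cork lid (circle at px 354,250, r 60) between the open fingers. The tin is behind it at (345,375), well clear.

```bash
python3 nudge.py '[0,0.014,0,0,0,0,0.085,0,0,0,0,0,0,0.085,0,0,0,0,0,0,0.085,0,0,0,0,0,0,0.085]'
python3 - <<'E'
from h import *
from rig import arm, capture
s=arm.read_state();c=capture("wrist")
k=blob(rng(c["img"],(5,70,30),(20,255,220)),(0,0,640,480))
p=np.array([wray(s,c,q,.166)[:2] for q in k[:,0,:].astype(float)]).astype(np.float32);print(cv2.minEnclosingCircle(p),s["tool_pos"])
E
```

```text
time_s: 9.87
tool_pos: [0.4527, 0.3607, 0.2339]
tool_rot: [0.0, 0.002, 1.0, -0.001]
ft_force: [0.2, -0.7, -0.2]
grip_width: 0.085
finger_force: 0.0
((0.4500785171985626, 0.3635447919368744), 0.03330410644412041) [0.45270461 0.36073346 0.23393253]
```

```bash
python3 nudge.py '[0.001,0,0.03,0,0,0,0.085,0,0,0.03,0,0,0,0.085,0,0,0.03,0,0,0,0.085,0,0,0.013,0,0,0,0.085,0,0,0,0,0,0,0.085]'
python3 nudge.py '[0,0,0,0,0,0,0.05,0,0,0,0,0,0,0.05,0,0,0,0,0,0,0.05,0,0,0,0,0,0,0.05,0,0,0,0,0,0,0.05]'
python3 nudge.py '[0,0,0,0,0,0,0.05,0,0,0,0,0,0,0.05,0,0,0,0,0,0,0.05]'
```

```text
time_s: 10.33
tool_pos: [0.4494, 0.3591, 0.1276]
tool_rot: [-0.003, 0.002, 1.0, -0.003]
ft_force: [0.7, 0.3, 0.1]
grip_width: 0.0852
finger_force: 0.0
time_s: 10.75
tool_pos: [0.4516, 0.3634, 0.1325]
tool_rot: [0.001, 0.0, 1.0, 0.001]
ft_force: [1.0, 0.6, 3.3]
grip_width: 0.0624
finger_force: 66.5
time_s: 11.0
tool_pos: [0.4516, 0.3634, 0.1324]
tool_rot: [0.001, 0.0, 1.0, 0.001]
ft_force: [0.6, 0.5, 6.7]
grip_width: 0.0625
finger_force: 66.8
```

```bash
python3 nudge.py '[0,0,-0.02,0,0,0,0.05,0,0,-0.03,0,0,0,0.05,0,0,-0.03,0,0,0,0.05,0,0,-0.03,0,0,0,0.05,0,0,-0.03,0,0,0,0.05]'
python3 nudge.py '[-0.005,-0.015,0,0,0,0,0.05,-0.008,-0.03,0,0,0,0,0.05,-0.008,-0.035,0,0,0,0,0.05,-0.009,-0.037,0,0,0,0,0.05,-0.009,-0.037,0,0,0,0,0.05]'
python3 nudge.py '[-0.009,-0.037,0,0,0,0,0.05,-0.009,-0.037,0,0,0,0,0.05,-0.009,-0.037,0,0,0,0,0.05,-0.009,-0.037,0,0,0,0,0.05,-0.009,-0.037,0,0,0,0,0.05]'
python3 nudge.py '[-0.009,-0.037,0,0,0,0,0.05,-0.009,-0.037,0,0,0,0,0.05,-0.008,-0.035,0,0,0,0,0.05,-0.005,-0.02,0,0,0,0,0.05,-0.001,-0.015,0,0,0,0,0.05]'
python3 nudge.py '[0,0,0,0,0,0,0.05,0,0,0,0,0,0,0.05,0,0,0,0,0,0,0.05,0,0,0,0,0,0,0.05]'
python3 - <<'E'
from h import *
from rig import arm, capture
s=arm.read_state();c=capture("wrist");S=capture("scene")
print(s["tool_pos"])
cv2.imwrite("pics/w5.png",np.vstack([cv2.resize(c["img"],(400,300)),cv2.resize(S["img"][100:340,240:560],(400,300))]))
k=blob(rng(c["img"],(5,70,30),(20,255,220)),(0,0,640,480))
z=s["tool_pos"][2]+.166-.1324
p=np.array([wray(s,c,q,z)[:2] for q in k[:,0,:].astype(float)]).astype(np.float32);print("lid",cv2.minEnclosingCircle(p),p.min(0),p.max(0))
E
```

```text
time_s: 11.42
tool_pos: [0.4492, 0.3616, 0.2713]
tool_rot: [-0.001, 0.0, 1.0, -0.001]
ft_force: [0.9, -0.2, -3.3]
grip_width: 0.0622
finger_force: 67.3
time_s: 11.83
tool_pos: [0.488, 0.2068, 0.2701]
tool_rot: [-0.001, -0.0, 1.0, -0.001]
ft_force: [0.5, -0.7, -3.4]
grip_width: 0.0622
finger_force: 67.5
time_s: 12.25
tool_pos: [0.5328, 0.0217, 0.2702]
tool_rot: [-0.001, 0.0, 1.0, -0.0]
ft_force: [0.9, 0.6, -3.4]
grip_width: 0.0622
finger_force: 67.5
time_s: 12.67
tool_pos: [0.5654, -0.1243, 0.27]
tool_rot: [-0.001, 0.003, 1.0, -0.001]
ft_force: [0.1, 1.2, -4.2]
grip_width: 0.0622
finger_force: 67.6
time_s: 13.0
tool_pos: [0.5656, -0.1182, 0.2705]
tool_rot: [-0.001, -0.001, 1.0, 0.001]
ft_force: [0.5, 0.2, -3.4]
grip_width: 0.0623
finger_force: 67.6
[ 0.56556522 -0.11822775  0.27051859]
lid ((0.5637423992156982, -0.11856091022491455), 0.03310973197221756) [ 0.53089255 -0.15058479] [ 0.5930854  -0.08676207]
```

View pics/w5.png

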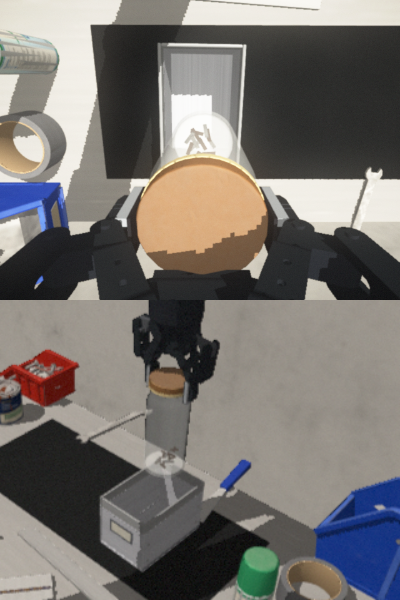

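The jar hangs upright over the caddy. In the wrist view (scaled 0.625) the near rim corners are at about (158,43) and (246,43). I'll ray-check those.

Run:
```python
from h import *
from rig import arm, capture
s=arm.read_state();c=capture("wrist")
for u,v in((157.5,43),(246,43)):print(wray(s,c,(u*1.6,v*1.6),.108).round(4))
g=cv2.cvtColor(c["img"],cv2.COLOR_BGR2GRAY);print(g[90,235:410:1].tolist());print(g[55:90,320].tolist())
for u in(250,393):print(wray(s,c,(u,90),.108).round(4))
```

```text
[ 0.4631 -0.1676  0.108 ]
[ 0.4631 -0.0706  0.108 ]
[33, 32, 36, 36, 35, 36, 34, 37, 35, 38, 35, 33, 36, 34, 37, 39, 35, 52, 86, 116, 122, 126, 117, 105, 90, 94, 97, 98, 112, 113, 110, 113, 110, 111, 110, 113, 111, 113, 116, 139, 156, 158, 155, 156, 156, 158, 156, 157, 156, 159, 163, 157, 160, 161, 161, 158, 159, 158, 160, 159, 163, 162, 162, 161, 161, 160, 160, 161, 164, 166, 164, 158, 156, 159, 161, 163, 164, 163, 163, 164, 162, 160, 161, 161, 160, 161, 164, 161, 157, 160, 159, 160, 161, 158, 162, 161, 160, 156, 155, 161, 162, 162, 163, 160, 164, 163, 164, 164, 160, 159, 159, 161, 158, 159, 161, 159, 162, 161, 158, 157, 160, 161, 162, 157, 155, 159, 159, 163, 162, 166, 166, 165, 162, 160, 156, 155, 157, 140, 123, 114, 114, 116, 116, 113, 119, 114, 117, 118, 114, 109, 102, 97, 100, 150, 201, 225, 229, 225, 167, 76, 62, 56, 60, 56, 57, 57, 57, 60, 58, 57, 54, 55, 55, 56, 55]
[66, 65, 62, 66, 61, 63, 63, 64, 61, 58, 64, 59, 66, 98, 180, 238, 242, 229, 201, 151, 108, 98, 105, 112, 115, 118, 115, 115, 113, 116, 126, 147, 161, 163, 165]
[ 0.4768 -0.1696  0.108 ]
[ 0.4768 -0.0704  0.108 ]
```

```bash
python3 nudge.py '[-0.003,-0.0005,0.01,0,0,0,0.05,0,0,0.03,0,0,0,0.05,0,0,0.03,0,0,0,0.05,0,0,0.03,0,0,0,0.05,0,0,0.02,0,0,0,0.05]'
python3 nudge.py '[0,0,0.004,0,0,0,0.05,0,0,0,0,0,0,0.05,0,0,0,0,0,0,0.05]'
python3 nudge.py '[0,0,0.002,0,0,0,0.05,0,0,0.002,0,0,0,0.05,0,0,0,0,0,0,0.05]'
```

```text
time_s: 13.57
tool_pos: [0.5678, -0.1202, 0.1479]
tool_rot: [-0.002, -0.0, 1.0, 0.0]
ft_force: [-1.0, -0.4, -3.5]
grip_width: 0.0627
finger_force: 73.6
time_s: 13.82
tool_pos: [0.57, -0.1209, 0.1474]
tool_rot: [0.001, 0.0, 1.0, -0.0]
ft_force: [-0.2, 0.6, -2.9]
grip_width: 0.0623
finger_force: 73.5
time_s: 14.07
tool_pos: [0.5697, -0.121, 0.1438]
tool_rot: [0.001, 0.0, 1.0, -0.0]
ft_force: [-0.5, -0.2, -3.4]
grip_width: 0.0625
finger_force: 73.6
```

```bash
python3 nudge.py '[0,0,0.001,0,0,0,0.05,0,0,0.001,0,0,0,0.05,0,0,0,0,0,0,0.05]'
python3 nudge.py '[0,0,0.001,0,0,0,0.05,0,0,0,0,0,0,0.05]'
```

```text
time_s: 14.32
tool_pos: [0.569, -0.1209, 0.141]
tool_rot: [0.0, 0.0, 1.0, -0.0]
ft_force: [-0.3, -0.7, -3.7]
grip_width: 0.0623
finger_force: 73.6
time_s: 14.48
tool_pos: [0.5697, -0.1209, 0.141]
tool_rot: [0.001, 0.0, 1.0, -0.0]
ft_force: [-1.4, 0.4, 4.7]
grip_width: 0.0623
finger_force: 74.5
```

```bash
python3 nudge.py '[0,0,0,0,0,0,0.07,0,0,0,0,0,0,0.08,0,0,0,0,0,0,0.085,0,0,0,0,0,0,0.085,0,0,0,0,0,0,0.085]'
python3 nudge.py '[0,0,-0.02,0,0,0,0.085,0,0,-0.03,0,0,0,0.085,0,0,-0.03,0,0,0,0.085,0,0,-0.03,0,0,0,0.085,0.015,-0.03,0,0,0,0,0.085]'
python3 nudge.py '[0.017,-0.036,0,0,0,0,0.085,0.017,-0.036,0,0,0,0,0.085,0.017,-0.036,0,0,0,0,0.085,0.017,-0.036,0,0,0,0,0.085,0.017,-0.036,0,0,0,0,0.085]'
python3 nudge.py '[0,-0.02,0,0,0,0,0.085,0,0,0,0,0,0,0.085,0,0,0,0,0,0,0.085,0,0,0,0,0,0,0.085,0,0,0,0,0,0,0.085]'
python3 - <<'E'
from h import *
from rig import arm, capture
s=arm.read_state();c=capture("wrist");T=capture("top");np.savez("pics/t6.npz",**T)
print(s["tool_pos"])
k=blob(rng(c["img"],(50,80,50),(85,255,255)),(0,0,640,480))
p=np.array([wray(s,c,q,.171)[:2] for q in k[:,0,:].astype(float)]).astype(np.float32);print("cap",cv2.minEnclosingCircle(p),p.min(0),p.max(0),cv2.boundingRect(k))
k=blob(rng(T["img"],(5,70,40),(20,255,200)),(345,180,400,270))
p=np.array([ray(T,q,.175)[:2] for q in k[:,0,:].astype(float)]).astype(np.float32);print("lid",cv2.minEnclosingCircle(p))
cv2.imwrite("pics/w6.png",np.vstack([cv2.resize(c["img"],(400,300)),cv2.resize(T["img"][170:290,330:490],(400,300))]))
E
```

```text
time_s: 14.9
tool_pos: [0.5691, -0.1209, 0.1399]
tool_rot: [0.0, 0.0, 1.0, -0.0]
ft_force: [0.1, 0.2, -0.3]
grip_width: 0.0852
finger_force: 0.0
time_s: 15.32
tool_pos: [0.5619, -0.1444, 0.2562]
tool_rot: [0.008, -0.005, 1.0, 0.001]
ft_force: [2.3, 0.7, 0.7]
grip_width: 0.0849
finger_force: 0.0
time_s: 15.73
tool_pos: [0.4678, -0.3323, 0.25]
tool_rot: [0.0, 0.0, 1.0, -0.0]
ft_force: [-0.4, 0.6, 1.1]
grip_width: 0.0845
finger_force: 0.0
time_s: 16.15
tool_pos: [0.4698, -0.3487, 0.2497]
tool_rot: [-0.0, -0.001, 1.0, 0.001]
ft_force: [-0.1, -0.3, 0.2]
grip_width: 0.0849
finger_force: 0.0
[ 0.4697527  -0.34868133  0.24969607]
cap ((0.4648267924785614, -0.3570394515991211), 0.027491342276334763) [ 0.43763992 -0.3793649 ] [ 0.49209023 -0.3345034 ] (269, 192, 81, 95)
lid ((0.567686915397644, -0.11957435309886932), 0.03272704407572746)
```

View pics/w6.png

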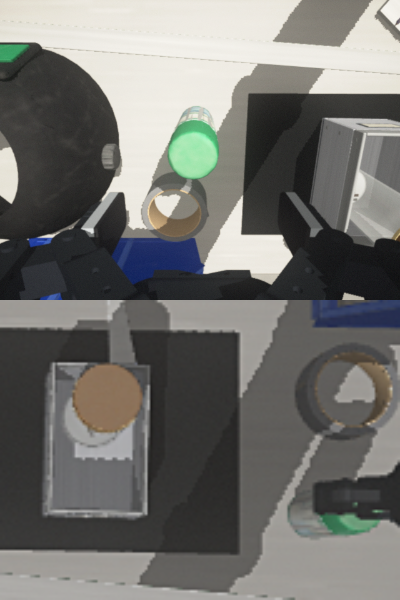

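The jar stands upright in the caddy, lid at (.568, -.120). In the wrist view the green cap is centred near (193,150) scaled, between the fingers with clearance.

```bash
python3 nudge.py '[0.001,-0.006,0.02,0,0,0,0.072,0,0,0.03,0,0,0,0.072,0,0,0.03,0,0,0,0.072,0,0,0.03,0,0,0,0.072,0,0,0.006,0,0,0,0.072]'
python3 nudge.py '[0,0,0,0,0,0,0.072,0,0,0,0,0,0,0.06,0,0,0,0,0,0,0.05,0,0,0,0,0,0,0.04,0,0,0,0,0,0,0.035]'
python3 nudge.py '[0,0,0,0,0,0,0.03,0,0,0,0,0,0,0.03,0,0,0,0,0,0,0.03,0,0,0,0,0,0,0.03]'
```

```text
time_s: 16.67
tool_pos: [0.4658, -0.3536, 0.1297]
tool_rot: [-0.003, -0.001, 1.0, 0.003]
ft_force: [-0.2, 0.6, 0.6]
grip_width: 0.0717
finger_force: 0.0
time_s: 17.08
tool_pos: [0.4696, -0.3576, 0.1363]
tool_rot: [0.002, 0.0, 1.0, -0.001]
ft_force: [-0.4, 1.3, 6.3]
grip_width: 0.0456
finger_force: 62.0
time_s: 17.42
tool_pos: [0.4697, -0.3576, 0.1363]
tool_rot: [0.002, 0.0, 1.0, -0.001]
ft_force: [-0.2, 1.8, 6.9]
grip_width: 0.0455
finger_force: 62.1
```

```bash
python3 nudge.py '[0,0,-0.02,0,0,0,0.03,0,0,-0.03,0,0,0,0.03,0,0,-0.03,0,0,0,0.03,0,0,-0.03,0,0,0,0.03,0,0,-0.03,0,0,0,0.03]'
python3 nudge.py '[-0.002,0.015,0,0,0,0,0.03,-0.003,0.03,0,0,0,0,0.03,-0.004,0.035,0,0,0,0,0.03,-0.004,0.035,0,0,0,0,0.03,-0.004,0.035,0,0,0,0,0.03]'
python3 nudge.py '[-0.004,0.035,0,0,0,0,0.03,-0.003,0.028,0,0,0,0,0.03,-0.002,0.018,0,0,0,0,0.03,-0.001,0.008,0,0,0,0,0.03,0,0,0,0,0,0,0.03]'
python3 nudge.py '[0,0,0,0,0,0,0.03,0,0,0,0,0,0,0.03,0,0,0,0,0,0,0.03]'
python3 - <<'E'
from h import *
from rig import arm, capture
s=arm.read_state();c=capture("wrist");S=capture("scene")
print(s["tool_pos"])
k=blob(rng(c["img"],(50,80,50),(85,255,255)),(0,0,640,480));z=s["tool_pos"][2]+.171-.1363
p=np.array([wray(s,c,q,z)[:2] for q in k[:,0,:].astype(float)]).astype(np.float32);print("cap",cv2.minEnclosingCircle(p),p.min(0),p.max(0))
# vertical direction check in the scene view: can bottom seen against caddy
cv2.imwrite("pics/w7.png",np.vstack([cv2.resize(c["img"],(400,300)),cv2.resize(S["img"][100:340,240:560],(400,300))]))
E
```

```text
time_s: 17.83
tool_pos: [0.4673, -0.3566, 0.2757]
tool_rot: [0.0, 0.0, 1.0, -0.0]
ft_force: [-0.0, -0.5, -1.7]
grip_width: 0.0454
finger_force: 62.4
time_s: 18.25
tool_pos: [0.4844, -0.2055, 0.2745]
tool_rot: [0.0, 0.001, 1.0, -0.0]
ft_force: [0.4, 0.7, -1.9]
grip_width: 0.0454
finger_force: 62.4
time_s: 18.67
tool_pos: [0.4952, -0.1157, 0.2743]
tool_rot: [0.0, -0.002, 1.0, 0.0]
ft_force: [-0.9, -0.6, -3.0]
grip_width: 0.0454
finger_force: 62.4
time_s: 18.92
tool_pos: [0.4947, -0.12, 0.2739]
tool_rot: [-0.0, 0.002, 1.0, -0.0]
ft_force: [0.3, -0.5, -2.6]
grip_width: 0.0454
finger_force: 62.4
[ 0.49470848 -0.11996155  0.27393818]
cap ((0.4867000877857208, -0.12062697857618332), 0.030105633661150932) [ 0.45676178 -0.14290081] [ 0.51670164 -0.09795021]
```

View pics/w7.png

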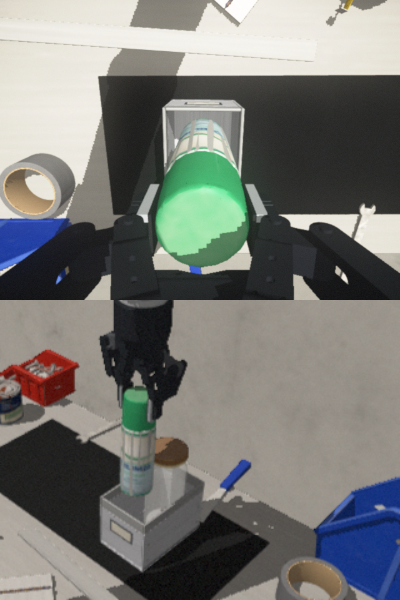

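```bash
python3 nudge.py '[-0.004,0.001,0,0,0,0,0.03,0,0,0.015,0,0,0,0.03,0,0,0.025,0,0,0,0.03,0,0,0.03,0,0,0,0.03,0,0,0.03,0,0,0,0.03]'
python3 nudge.py '[0,0,0.018,0,0,0,0.03,0,0,0.004,0,0,0,0.03,0,0,0,0,0,0,0.03,0,0,0,0,0,0,0.03]'
python3 nudge.py '[0,0,0.002,0,0,0,0.03,0,0,0.001,0,0,0,0.03,0,0,0,0,0,0,0.03]'
```

```text
time_s: 19.43
tool_pos: [0.5003, -0.1173, 0.1736]
tool_rot: [0.002, 0.001, 1.0, -0.0]
ft_force: [-0.5, -1.3, -2.4]
grip_width: 0.0452
finger_force: 62.4
time_s: 19.77
tool_pos: [0.5001, -0.1172, 0.1526]
tool_rot: [0.001, 0.001, 1.0, -0.0]
ft_force: [-0.3, -0.3, -1.0]
grip_width: 0.0458
finger_force: 62.4
time_s: 20.02
tool_pos: [0.4998, -0.1169, 0.1498]
tool_rot: [0.001, 0.0, 1.0, -0.0]
ft_force: [-0.5, 0.3, -2.3]
grip_width: 0.0455
finger_force: 62.4
```

```bash
python3 nudge.py '[0,0,0.002,0,0,0,0.03,0,0,0.001,0,0,0,0.03,0,0,0,0,0,0,0.03]'
python3 nudge.py '[0,0,0.001,0,0,0,0.03,0,0,0,0,0,0,0.03]'
python3 nudge.py '[0,0,0.001,0,0,0,0.03,0,0,0,0,0,0,0.03]'
```

```text
time_s: 20.27
tool_pos: [0.499, -0.1168, 0.1459]
tool_rot: [0.0, 0.0, 1.0, 0.0]
ft_force: [-0.6, 0.2, -2.0]
grip_width: 0.0453
finger_force: 62.4
time_s: 20.43
tool_pos: [0.4997, -0.1168, 0.1455]
tool_rot: [0.001, 0.0, 1.0, -0.0]
ft_force: [0.4, 1.2, 3.1]
grip_width: 0.0455
finger_force: 62.9
time_s: 20.6
tool_pos: [0.5002, -0.1168, 0.1454]
tool_rot: [0.001, 0.0, 1.0, -0.0]
ft_force: [-2.0, 0.7, 10.4]
grip_width: 0.0457
finger_force: 63.8
```

Contact is at the expected height (0.1454 - 0.1363 = 9 mm), so I'll release, retreat and check.

```bash
python3 nudge.py '[0,0,-0.001,0,0,0,0.05,0,0,0,0,0,0,0.06,0,0,0,0,0,0,0.07,0,0,0,0,0,0,0.08,0,0,0,0,0,0,0.08]'
python3 nudge.py '[0,0,-0.02,0,0,0,0.08,0,0,-0.03,0,0,0,0.08,0,0,-0.03,0,0,0,0.08,0,0,-0.03,0,0,0,0.08,0,0,-0.03,0,0,0,0.08]'
python3 nudge.py '[0,0.035,0,0,0,0,0.08,0,0.04,0,0,0,0,0.08,0,0.04,0,0,0,0,0.08,0,0.04,0,0,0,0,0.08,0,0.04,0,0,0,0,0.08]'
python3 nudge.py '[0,0.04,0,0,0,0,0.08,0,0,0,0,0,0,0.08,0,0,0,0,0,0,0.08,0,0,0,0,0,0,0.08,0,0,0,0,0,0,0.08]'
python3 - <<'E'
from h import *
from rig import arm, capture
S=capture("scene");T=capture("top")
k=blob(rng(T["img"],(5,70,40),(20,255,200)),(345,180,400,270))
p=np.array([ray(T,q,.175)[:2] for q in k[:,0,:].astype(float)]).astype(np.float32);print("lid",cv2.minEnclosingCircle(p))
k=blob(rng(T["img"],(50,80,50),(85,255,255)),(345,180,400,280))
p=np.array([ray(T,q,.18)[:2] for q in k[:,0,:].astype(float)]).astype(np.float32);print("cap",cv2.minEnclosingCircle(p),p.min(0),p.max(0))
for uv in((182,198),(468,205)):pass
cv2.imwrite("pics/f.png",np.vstack([cv2.resize(T["img"][170:290,130:490],(720,240)),cv2.resize(S["img"][130:340,240:560],(480,315))if 0 else cv2.copyMakeBorder(cv2.resize(S["img"][130:340,240:560],(480,315)),0,0,0,240,0)]))
E
```

```text
time_s: 21.02
tool_pos: [0.4989, -0.1169, 0.1447]
tool_rot: [-0.0, 0.0, 1.0, -0.0]
ft_force: [-1.1, 0.3, 0.1]
grip_width: 0.08
finger_force: 0.0
time_s: 21.43
tool_pos: [0.4985, -0.1168, 0.2861]
tool_rot: [-0.0, 0.0, 1.0, 0.0]
ft_force: [0.8, -0.2, -1.0]
grip_width: 0.0805
finger_force: 0.0
time_s: 21.85
tool_pos: [0.4987, 0.0797, 0.285]
tool_rot: [0.0, 0.001, 1.0, -0.0]
ft_force: [1.6, 0.1, -0.4]
grip_width: 0.0802
finger_force: 0.0
time_s: 22.27
tool_pos: [0.4991, 0.1163, 0.2846]
tool_rot: [-0.0, 0.002, 1.0, -0.001]
ft_force: [0.8, 0.6, -0.4]
grip_width: 0.0796
finger_force: 0.0
lid ((0.567716658115387, -0.11935516446828842), 0.03269030526280403)
cap ((0.49881958961486816, -0.11204541474580765), 0.026074068620800972) [ 0.4754508  -0.13746914] [ 0.5222411  -0.08882166]
```

View pics/f.png

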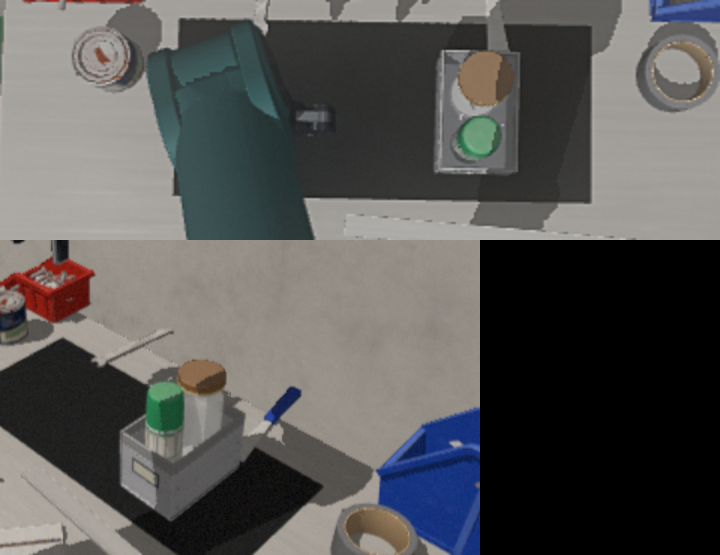

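The can and jar stand upright side by side in the caddy: cap at about (480,137), lid at about (485,77). The tin and tape haven't moved and the arm is clear.

```bash
python3 -c "
from rig import arm, capture
print(arm.close_job())"
```

```text
the job is handed in; nothing more can be done
None
```

I tipped the caddy mouth up on the mat and stood the can and the jar upright side by side in it. The tin and tape were not touched, and I handed the job in at about 22 s; no verdict came back.

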